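# Fill the wax press and hold it compressed

### The arm

A 7-joint arm with a two-finger parallel gripper is mounted at the origin on the work surface. World frame = base frame: x ahead of the robot, y to its left, z up, the work surface at z = 0. Lengths are in m, angles in rad, forces in N, time in s.
With the tool pointing down it reaches from about 0.425 to 1.025 m from the base axis. Payload 3.6 kg.
Tool frame: the origin (TCP) lies on the centre line of the jaws, within the pads' length; the fingertips stand 11 mm ahead of it and the grasp point (between the pads) lies 8 mm behind it; z points along the fingers, y is the line along which they close (so a half turn about z gives the same grasp; the last joint's range is limited). The gripper opens to 85 mm and grips with 20 to 120 N. Pads are 22 mm wide; open, the fingers measure 114 mm over their backs; the gripper's body (76 mm by 85 mm) begins 54 mm behind the grasp point. The pads swing forward as they close: fully open they stand 13 mm farther back than shut.
Start: joints at [-1.266, 0.591, 0.048, 1.609, -0.033, 0.943, -0.034], TCP at [0.282, 0.668, 0.242] pointing down, gripper open.
Joint ranges: [-2.69, 2.69], [-0.47, 2.24], [-1.27, 1.36], [0.19, 2.51], [-1.53, 4.68], [0.08, 2.07], [-3.09, 3.09]. Speed limits (rad/s): [2.57, 2.57, 3.14, 3.14, 3.14, 3.14, 3.14].

### API

Orientations are given as a unit quaternion [w, x, y, z].
In Python, from cell import env, claw, get_image, get_calibration, finish_job gives the robot as it stands. Calls block until the motion is done:
- env.move_to(position, orientation): joint-space move of the TCP to a pose.
- env.movel(position, rotation=None, vel=0.15, f_stop=None): straight line of the TCP; rotation=None keeps the orientation; vel is the mean speed in m/s. With f_stop (N) it stops when the force on the tool has changed by that much, and returns True; else False.
- env.movej(angles): joint-space move.
- claw.command_gripper(opening, f_grip=None): opening from 0.0 (shut) to 1.0 (fully open); f_grip is the grip in N (None keeps the last); returns when the fingers have stopped.
- env.sleep(seconds).
- env.solve_ik(position, orientation): joint angles nearest the present ones, or None.
- get_image(name): name is "scene" or "top" or "wrist"; returns the picture (480x640x3 uint8, blue, green, red); there is no depth.
- get_calibration(name): a dict with "K" (3x3 intrinsics, pixels), "k1" (the pictures are not rectified: a ray, as slopes to the right and down, at radius r is drawn at 1 + k1 r^2 times it, then the intrinsics apply), "world_to_cam" (4x4, takes a point from world to camera coordinates); the wrist camera has in their place "mount" (4x4, takes a point from camera to tool coordinates, whose origin is the TCP and whose axes are the flange's). Camera axes: x right, y up, looking along -z (the intrinsics and any distortion apply to the point x, -y, -z); pixel columns grow to the right and rows downward; lengths in m; the calibration is good to about 2 mm. A picture is of the moment at which its call begins: read the wrist's pose just before it. get_calibration takes no time and is no camera call.
A pose or a line that the arm cannot do raises env.Unreachable and nothing moves.
- finish_job(): hands the job in; it is judged then, once.
Readings, each from a call of its own:
- env.current_t(): time.
- env.current_joint_positions(): joint angles.
- env.current_qd(): joint speeds.
- env.current_effort(): joint torques, N m.
- env.current_tool_pos(): TCP position.
- env.current_eef_rot(): TCP orientation.
- env.current_wrist_force(): force on the tool from outside, world axes, zero at the start.
- env.current_moment(): the same for the moment, N m.
- env.current_grip_width(): opening from 0.0 (shut) to 1.0 (fully open).
- env.current_grasp_force(): force on a finger pad.
Only numpy, scipy, OpenCV 4.12 (cv2) and the standard library are available. Lean on these libraries where they do the work, as an engineer would, in place of code of your own. Each camera call takes 0.05 s, during which the arm holds its last target. There are 200 camera calls.

### The job

Take the dipper by its handle, tip all five wax balls into the open box of the hand press, and stand the dipper upright on the table again, clear of the press. Only then push the press's sprung ram forward by its upright grip, past the ratchet's click and on nearly to its stop, and finish while still holding it pressed there, without letting go; leave the stamp, the jar and the brush where they are.

Things in the scene. Friction and masses are not known exactly. Their poses are not given: they have to be found in the camera images.
- press: hand press fixed to the table: wooden base 302 x 156 x 12 mm (x -130 to +172 mm), an open aluminium box on its front half, walls 65 mm high, with a hood (same height) over x -36 to 0 mm. Origin: under the base, on its middle line. x: the way the ram pushes, from the upright grip to the box's end wall; z up. A steel pawl leans on a side bar at y +62 mm (bracket 78 mm high).
- box_center (a point): centre of the box's floor with the ram back, 12 mm above the table; the box is inside 152 mm along the press's x (from the ram plate to the end wall), 90 mm along y and 53 mm deep. Axes as the press.
- ram (a joint): travel of the sprung ram in m: 0 back at rest, grows as it is pushed along the press's x; end stop at 0.050. The spring needs about 4 N at the start and 12 N at the stop, with 1 to 3 N more while the tooth lifts the pawl; the ratchet clicks at about 0.036, and a ram let go after that springs back to about 0.034. Held well pressed is 0.044 or more.
- ram_grip (a point): point on the ram's upright wooden grip where to pinch or push it, 100 mm above the table. The grip is a post 16 mm (press x) by 22 mm (press y), from 28 to 128 mm high, free on both sides and behind. It moves with the ram. Axes as the press.
- dipper_grip (a point): grip point of the dipper, on the axis of its round wooden handle (18 mm thick, horizontal), 50 mm above the dipper's underside. The handle runs from 44 to 150 mm from the cup's axis; this point is 85 mm from it. x points along the handle to the cup, z up.
- dipper_cup (a point): point on the axis of the dipper's aluminium cup, 30 mm above its underside. The cup is round, 60 mm high, 62 mm wide at the bottom, 100 mm at the rim, wall 3 mm. It weighs about 150 g and the wax 50 g. The balls roll out when it is tipped by about 105 degrees about the handle. x points away from the handle.
- wax0_center (a point): centre of one of five slippery brown wax balls, 20 mm across, that start in the dipper
- wax1_center (a point): centre of one of five slippery brown wax balls, 20 mm across, that start in the dipper
- wax2_center (a point): centre of one of five slippery brown wax balls, 20 mm across, that start in the dipper
- wax3_center (a point): centre of one of five slippery brown wax balls, 20 mm across, that start in the dipper
- wax4_center (a point): centre of one of five slippery brown wax balls, 20 mm across, that start in the dipper
- dipper: the dipper as a whole; origin at the centre of the cup's underside, axes as dipper_cup
- stamp_mid (a point): bystander: copper printing stamp, 80 x 60 mm plate with a hoop, 65 mm high; this point is at the middle of the plate, 7 mm up
- jar_mid (a point): bystander: closed amber glass jar with a black lid, 64 mm across, 90 mm high; this point is its centre, 45 mm up
- brush_grip (a point): bystander: wooden-handled brush lying on the table; this point is on its handle

How it is judged:
By the outcome, as a careful person would: the job done as asked, in the order asked, and still so for the second after the job is handed in, while the arm keeps its last pose, push and grip.
It also fails if it takes over 67 s, if anything falls off the work surface, if the arm or the gripper's body presses on something with over 40 N, if the wrist force passes 120 N, or if a joint passes its speed limit or range.

## Working session

There is one attempt and no reset: what is moved stays moved. The work goes in short steps, each a Python script; the robot and the scene stay as the last script left them, time stands still between calls to the robot, and variables do not carry over. Pictures are saved under pics/ and viewed, at most 10 in all, crops included, and the job is handed in when it is done.

```bash
ls; mkdir -p pics; python3 - <<'E'
from cell import env, claw, get_image, get_calibration
import cv2
for n in ("top","scene"):
    cv2.imwrite(f"pics/{n}0.png",get_image(n)); c=get_calibration(n); print(n,c)
print(get_calibration("wrist"),env.current_t(),env.current_eef_rot())
E
```

```text
pics
top {'K': array([[509.15263596,   0.        , 317.33753928],
       [  0.        , 509.15263596, 236.95458498],
       [  0.        ,   0.        ,   1.        ]]), 'k1': -0.09206172930079344, 'world_to_cam': array([[-0.00344354, -0.99996193,  0.00801723,  0.02627353],
       [ 0.98650355, -0.00208451,  0.16372659, -0.62460308],
       [-0.16370364,  0.00847283,  0.98647318, -1.09500847],
       [ 0.        ,  0.        ,  0.        ,  1.        ]])}
scene {'K': array([[623.42971927,   0.        , 311.81636109],
       [  0.        , 623.42971927, 242.97326272],
       [  0.        ,   0.        ,   1.        ]]), 'k1': 0.06103968846193245, 'world_to_cam': array([[ 0.56333901,  0.82593221,  0.02202607, -0.36954286],
       [-0.44826346,  0.28313328,  0.84787701,  0.19119546],
       [ 0.69405262, -0.48751568,  0.52973525, -1.88406097],
       [ 0.        ,  0.        ,  0.        ,  1.        ]])}
{'K': array([[348.92107341,   0.        , 316.3365196 ],
       [  0.        , 348.92107341, 232.48687751],
       [  0.        ,   0.        ,   1.        ]]), 'k1': -0.05689464545488159, 'mount': array([[ 5.51167169e-04,  9.50386770e-01,  3.11070223e-01,
         8.02281555e-02],
       [ 9.99999708e-01, -3.59375787e-04, -6.73870397e-04,
        -3.24692690e-03],
       [-5.28646404e-04,  3.11070503e-01, -9.50386691e-01,
        -1.30989809e-01],
       [ 0.00000000e+00,  0.00000000e+00,  0.00000000e+00,
         1.00000000e+00]])} 0.1 [-1.41891819e-04  1.98027475e-01  9.80195940e-01 -1.00903776e-03]
```

View pics/top0.png

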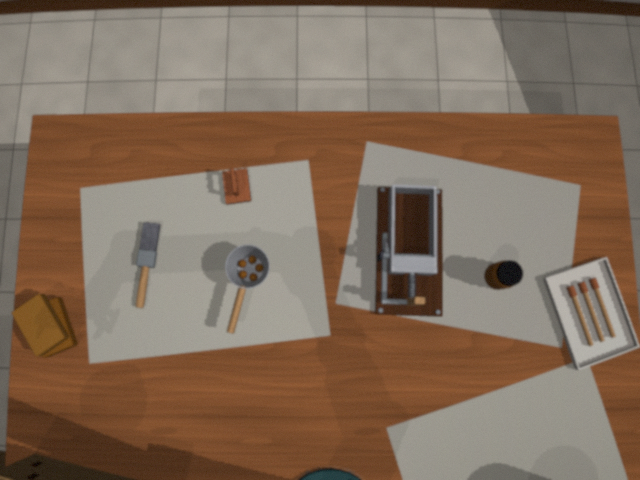

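View pics/scene0.png

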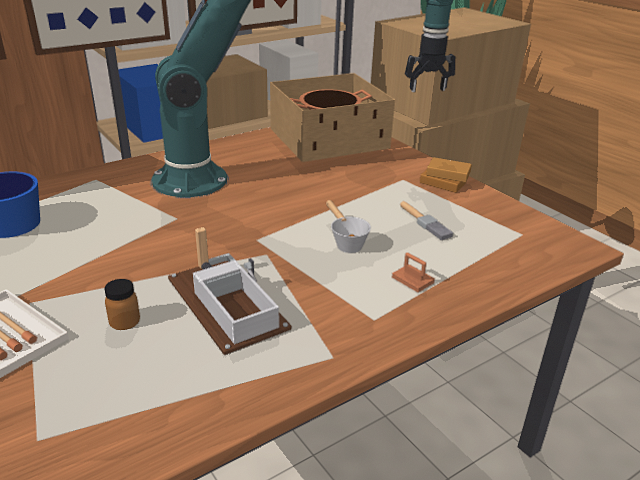

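```bash
cat > h.py <<'E'
from cell import env, claw, get_image, get_calibration, finish_job
import numpy as np, cv2
from scipy.spatial.transform import Rotation as R
def rot(q): return R.from_quat(np.r_[q[1:],q[0]])
def quat(r): q=r.as_quat(); return np.r_[q[3],q[:3]]
def cam(name,pose=None):
    c=get_calibration(name)
    if name!="wrist": M=np.linalg.inv(c["world_to_cam"])
    else:
        T=np.eye(4); T[:3,:3]=rot(pose[1]).as_matrix(); T[:3,3]=pose[0]; M=T@c["mount"]
    return c,M
def pix2w(name,px,z,pose=None):
    c,M=cam(name,pose); out=[]
    for p in np.atleast_2d(np.array(px,float)):
        d=(p-c["K"][:2,2])/c["K"][0,0]; u=d.copy()
        for _ in range(20): u=d/(1+c["k1"]*(u@u))
        r=M[:3,:3]@np.r_[u[0],-u[1],-1]; o=M[:3,3]
        out.append(o+r*(z-o[2])/r[2])
    return np.array(out)
def pose(): return env.current_tool_pos(),env.current_eef_rot()
def tool(x,approach=(0,0,-1)):  # tool z = approach, tool y = given closing dir
    z=np.array(approach,float); y=np.array(x,float); y-=z*(y@z); y/=np.linalg.norm(y)
    return R.from_matrix(np.c_[np.cross(y,z),y,z])
E
python3 - <<'E'
from h import *
np.set_printoptions(precision=4,suppress=True)
b=pix2w("top",[(378,187),(442,188),(443,316),(377,315)],.012);print(b,b.mean(0),[np.linalg.norm(b[i]-b[i-1]) for i in range(4)])
print("grip top",pix2w("top",(420,300),.128),"box op",pix2w("top",[(392,188),(438,189),(437,255),(392,254)],.065))
print("hood",pix2w("top",[(391,255),(439,255),(439,273),(391,273)],.065))
print("cup rim",pix2w("top",(247,266),.06),"handle",pix2w("top",[(233,331),(242,290)],.05))
print("jar",pix2w("top",(510,273),.09),"stamp",pix2w("top",(236,190),.007),"brush",pix2w("top",[(140,304),(149,225)],.01))
E
```

```text
[[ 0.7512 -0.1204  0.012 ]
 [ 0.7491 -0.2739  0.012 ]
 [ 0.4468 -0.2634  0.012 ]
 [ 0.4504 -0.1113  0.012 ]] [ 0.5994 -0.1923  0.012 ] [np.float64(0.3009724200324806), np.float64(0.15359004849548158), np.float64(0.302460576451965), np.float64(0.15211950705902272)]
grip top [[ 0.4792 -0.1869  0.128 ]] box op [[ 0.7347 -0.1452  0.065 ]
 [ 0.7326 -0.2506  0.065 ]
 [ 0.5811 -0.2417  0.065 ]
 [ 0.5837 -0.1409  0.065 ]]
hood [[ 0.5815 -0.1386  0.065 ]
 [ 0.5811 -0.2462  0.065 ]
 [ 0.5409 -0.2446  0.065 ]
 [ 0.5415 -0.1376  0.065 ]]
cup rim [[0.5583 0.1807 0.06  ]] handle [[0.4159 0.2105 0.05  ]
 [0.5059 0.1922 0.05  ]]
jar [[ 0.5375 -0.3961  0.09  ]] stamp [[0.7458 0.2174 0.007 ]] brush [[0.4756 0.4339 0.01  ]
 [0.661  0.4216 0.01  ]]
```

```bash
cat >> h.py <<'E'
PY=-0.0325; PO=np.array([.5784,-.1916]); BX=.078
px=np.array([np.cos(PY),np.sin(PY),0]); py=np.array([-px[1],px[0],0])
def press(x,y,z): return np.r_[PO,0]+x*px+y*py+[0,0,z]
# handle frame: x to cup at yaw, rolled by th (tip); tool pretilt pt about x; s=+1 pours to +y
def hpose(P,yaw,th,s,pt,flip=0):
    H=R.from_euler('z',yaw)*R.from_euler('x',-s*(th-pt))
    r=H*R.from_euler('x',np.pi)*R.from_euler('z',np.pi*flip)
    return np.asarray(P)+.008*r.apply([0,0,1]),quat(r)
E
python3 - <<'E'
from h import *
np.set_printoptions(precision=2,suppress=True)
G=np.array([.475,.198,.05]); yd=-.206
for s in (1,-1):
  for flip in (0,1):
    for pt in (0,.5):
      for yaw in (PY,PY-.5,PY+.5):
        c=press(BX,-s*.018,.13); d=np.array([np.cos(yaw),np.sin(yaw),0])
        P=c-.085*d
        q=[env.solve_ik(*hpose(G,yd,0,s,pt,flip)),env.solve_ik(*hpose(G+[0,0,.15],yd,0,s,pt,flip))]+[env.solve_ik(*hpose(P,yaw,t,s,pt,flip)) for t in (0,1.0,1.9)]
        print(s,flip,pt,round(yaw,2),*[None if a is None else np.array(a) for a in q])
E
```

```text
1 0 0 -0.03 [-0.77  0.71  0.4   2.21 -0.79  0.36 -1.48] [-1.05  0.52  0.79  2.15 -0.57  0.7  -1.65] [-0.16  0.7   0.64  1.98 -0.66  0.68 -0.69] [-0.73  1.08  0.94  2.08  0.49  0.43 -2.16] [-0.93  1.83  1.17  1.95  0.47  0.75 -2.43]
1 0 0 -0.53 [-0.77  0.71  0.4   2.21 -0.79  0.36 -1.48] [-1.05  0.52  0.79  2.15 -0.57  0.7  -1.65] [-0.41  0.85  0.99  1.99 -0.97  0.87 -0.97] [-0.75  1.3   1.18  1.78 -0.23  1.01 -1.76] [-0.78  1.74  1.17  1.63  0.25  1.35 -2.07]
1 0 0 0.47 [-0.77  0.71  0.4   2.21 -0.79  0.36 -1.48] [-1.05  0.52  0.79  2.15 -0.57  0.7  -1.65] [-0.04  0.7   0.56  1.93 -0.57  0.68 -0.23] [ 0.71  1.06 -1.08  2.27  1.99  1.75 -2.64] [-0.94  1.99  1.16  2.21  1.59  0.46  2.5 ]
1 0 0.5 -0.03 [ 0.37  0.88 -0.85  2.32  1.95  0.17  2.38] [-0.49  0.42  0.33  2.29 -1.24  0.62 -0.88] [ 0.12  0.78  0.56  1.86 -0.91  1.13 -0.37] [-0.43  0.76  0.7   2.06  0.1   0.41 -1.59] [-0.76  1.25  0.83  2.04  0.88  0.73 -2.68]
1 0 0.5 -0.53 [ 0.37  0.88 -0.85  2.32  1.95  0.17  2.38] [-0.49  0.42  0.33  2.29 -1.24  0.62 -0.88] [-0.09  0.81  0.8   2.05 -1.32  1.11 -0.53] [-0.65  1.09  1.18  1.9  
[... 3795 characters left out ...]
1 0.5 -0.03 [-0.79  0.79  0.18  2.01  0.29  0.75  0.48] [-0.76  0.55  0.14  1.96  0.3   1.04  0.53] [-0.3   0.67  0.4   2.06  0.54  0.52  1.08] [ 0.88  0.79 -0.68  1.86 -0.02  0.77  1.88] [ 1.28  1.48 -1.25  1.65 -0.02  1.16  1.86]
-1 1 0.5 -0.53 [-0.79  0.79  0.18  2.01  0.29  0.75  0.48] [-0.76  0.55  0.14  1.96  0.3   1.04  0.53] [-0.3   0.73  0.38  1.88  0.24  0.83  0.87] [ 0.95  0.78 -0.84  2.03  0.15  0.41  1.22] [ 1.42  1.49 -1.26  2.   -0.19  0.47  1.93]
-1 1 0.5 0.47 [-0.79  0.79  0.18  2.01  0.29  0.75  0.48] [-0.76  0.55  0.14  1.96  0.3   1.04  0.53] [-0.26  0.65  0.48  2.18  0.95  0.17  1.22] [ 0.69  0.8  -0.43  1.68 -0.04  1.08  2.39] [ 1.05  1.46 -1.16  1.31  0.03  1.76  1.98]
```

```bash
python3 - <<'E'
from h import *
np.set_printoptions(precision=3,suppress=True)
G=np.array([.475,.198,.05]); yd=-.206
env.move_to(*hpose(G+[0,0,.2],yd,0,1,0.0,1))
p=pose(); cv2.imwrite("pics/w1.png",get_image("wrist")); print(p,env.current_t())
np.save("w1.npy",np.r_[p[0],p[1]]); print(env.current_joint_positions())
for pt in (.2,.3,.4): print(pt,*[env.solve_ik(*hpose(G+[0,0,z],yd,0,1,pt,1)) for z in (0,.15)])
E
```

```text
(array([0.475, 0.199, 0.242]), array([0.   , 0.102, 0.995, 0.   ])) 1.9917
[-0.561  0.33   0.096  2.081 -0.047  0.732  0.932]
0.2 [-0.233  0.664 -0.212  2.258 -0.291  0.122  1.258] [-0.342  0.379 -0.062  2.188 -0.309  0.481  1.235]
0.3 [ 0.058  0.725 -0.541  2.277  1.041  0.107 -0.002] [-0.2    0.381 -0.178  2.216 -0.463  0.427  1.415]
0.4 [ 0.448  0.974 -1.07   2.289  1.56   0.457 -0.404] [-0.033  0.397 -0.326  2.241 -0.623  0.381  1.608]
```

View pics/w1.png

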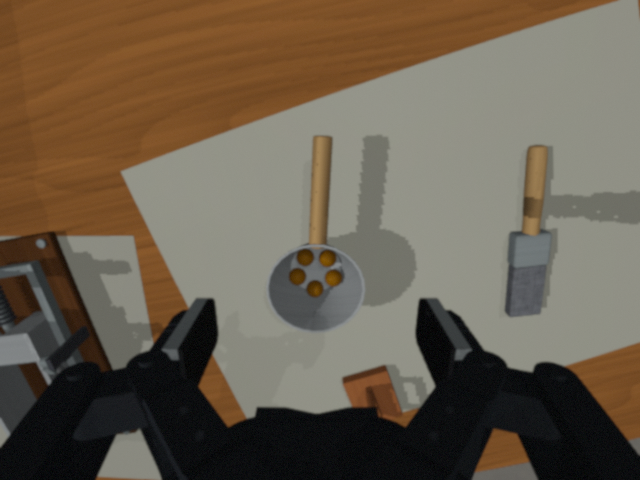

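```bash
python3 - <<'E'
from h import *
np.set_printoptions(precision=4,suppress=True)
w=np.load("w1.npy"); p=(w[:3],w[3:])
c=pix2w("wrist",[(316.5,244),(316.5,333),(269,288),(364,288)],.06,p); print(c,c.mean(0),c[0]-c[1],c[2]-c[3])
h=pix2w("wrist",[(321,137),(318,235)],.05,p); print(h)
d=h[1]-h[0]; cc=c.mean(0); print(np.arctan2(d[1],d[0]),np.arctan2(*(cc-h[0])[[1,0]]),np.linalg.norm((cc-h[0])[:2]))
E
```

```text
[[0.5072 0.1902 0.06  ]
 [0.6045 0.1702 0.06  ]
 [0.5434 0.1343 0.06  ]
 [0.5627 0.2272 0.06  ]] [0.5544 0.1805 0.06  ] [-0.0973  0.0201 -0.    ] [-0.0193 -0.0929  0.    ]
[[0.4116 0.2141 0.05  ]
 [0.5019 0.1928 0.05  ]]
-0.2311120331468626 -0.23099720581396704 0.14676890252940314
```

```bash
cat >> h.py <<'E'
G=np.array([.4735,.1995,.05]); GY=-.223; PT=.2
E
python3 - <<'E'
from h import *
np.set_printoptions(precision=3,suppress=True)
claw.command_gripper(.6,80)
env.move_to(*hpose(G+[0,-.015,.08],GY,0,1,PT,1))
f0=env.current_wrist_force()
a=hpose(G,GY,0,1,PT,1); print(env.movel(a[0],a[1],.1,f_stop=10), env.current_tool_pos()-a[0])
claw.command_gripper(0,80); print(env.current_grip_width(),env.current_grasp_force(),f0,env.current_wrist_force())
env.movel(a[0]+[0,0,.11],None,.12)
print(env.current_grip_width(),env.current_wrist_force(),env.current_moment(),env.current_joint_positions(),env.current_t())
yaw=PY-.25; d=np.array([np.cos(yaw),np.sin(yaw),0]); l=np.array([-d[1],d[0],0])
for z,t in((.19,0),(.19,1.),(.145,1.2),(.145,1.9)):
    P=press(BX,0,z)-.018*l-.085*d; print(env.solve_ik(*hpose(P,yaw,t,1,PT,1)))
p=pose(); cv2.imwrite("pics/s2.png",get_image("scene")[100:350,150:600])
E
```

```text
False [0.    0.    0.001]
0.18505923623490547 77.8817617893219 [ 0.835  0.042 -0.775] [-0.106  1.33   3.061]
0.1843392159452857 [ 0.141  0.436 -2.881] [-0.255  0.191  0.   ] [-0.318  0.447 -0.1    2.22  -0.326  0.378  1.239] 5.425
[ 0.425  0.524 -0.12   1.936 -0.217  0.704  1.776]
[-0.562  0.793  0.722  1.951  0.4    0.796  1.017]
[-0.632  0.984  0.769  1.943  0.451  0.8    0.885]
[-0.733  1.389  0.837  1.843  0.657  1.148  0.62 ]
```

View pics/s2.png

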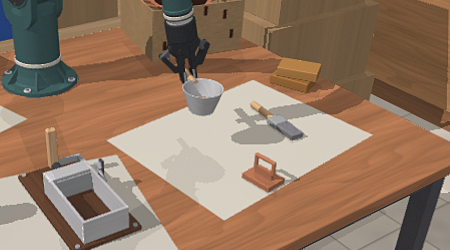

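```bash
python3 - <<'E'
from h import *
np.set_printoptions(precision=3,suppress=True)
yaw=PY-.25; d=np.array([np.cos(yaw),np.sin(yaw),0]); l=np.array([-d[1],d[0],0])
P=lambda z: press(BX,0,z)-.018*l-.085*d
env.movel(*hpose(P(.19),yaw,0,1,PT,1),.12); print(env.current_t(),env.current_joint_positions())
env.movel(*hpose(P(.19),yaw,.4,1,PT,1),.004); print(env.current_t(),env.current_joint_positions())
env.movel(*hpose(P(.165),yaw,.8,1,PT,1),.025); print(env.current_t(),env.current_joint_positions(),env.current_wrist_force())
cv2.imwrite("pics/s3.png",get_image("scene")[100:400,100:500])
E
```

```text
8.9583 [ 0.386  0.522 -0.066  1.938 -0.258  0.709  1.816]
9.9 [-0.03   0.529  0.249  1.957  0.116  0.691  1.384]
11.0083 [-0.375  0.696  0.519  1.968  0.396  0.728  1.027] [-0.734 -0.697 -2.459]
```

View pics/s3.png

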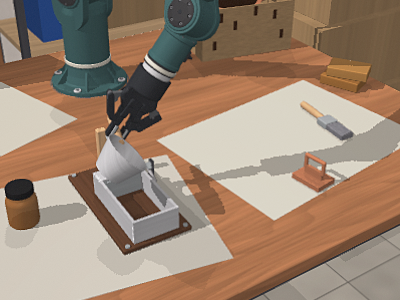

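```bash
python3 - <<'E'
from h import *
c,M=cam("scene"); W=np.linalg.inv(M)
p,q=pose(); r=rot(q); g=p-.008*r.apply([0,0,1]); yaw=PY-.25; d=np.array([np.cos(yaw),np.sin(yaw),0])
for X in (g,g+.085*d,press(BX,0,.065),press(BX,0,.012)):
    v=W[:3,:3]@X+W[:3,3]; print(X,v[:2]*[1,-1]/-v[2]*623.4+[311.8-100,243-100])
E
```

```text
[ 0.56957456 -0.18883648  0.16567647] [116.0714895  132.10133139]
[ 0.65120529 -0.21253087  0.16567647] [124.08158313 153.25876508]
[ 0.65635881 -0.19413455  0.065     ] [135.66397586 192.35636761]
[ 0.65635881 -0.19413455  0.012     ] [136.72599694 212.41515336]
```

```bash
python3 - <<'E'
from h import *
np.set_printoptions(precision=3,suppress=True)
yaw=PY-.25; d=np.array([np.cos(yaw),np.sin(yaw),0]); l=np.array([-d[1],d[0],0])
P=lambda z: press(BX,0,z)-.018*l-.085*d
env.movel(*hpose(P(.142),yaw,1.15,1,PT,1),.03,f_stop=15)
for t in np.arange(1.25,1.96,.1):
    s=env.movel(*hpose(P(.142),yaw,t,1,PT,1),.002)
    print(round(t,2),env.current_t(),env.current_wrist_force())
env.sleep(1); cv2.imwrite("pics/s4.png",get_image("scene")[150:400,100:450]); print(env.current_t(),env.current_joint_positions())
E
```

```text
1.25 12.3333 [-0.336 -0.673 -1.642]
1.35 12.75 [ 0.045 -0.605 -2.21 ]
1.45 13.1667 [ 0.257 -0.324 -1.095]
1.55 13.5833 [ 0.352  0.12  -1.49 ]
1.65 14.0 [-1.412 -0.209 -1.454]
1.75 14.4167 [ 0.121 -0.977 -0.829]
1.85 14.8333 [ 1.726 -5.341  1.938]
1.95 15.25 [-0.493 -0.877 13.92 ]
16.3 [-0.738  1.425  0.856  1.835  0.663  1.178  0.615]
```

View pics/s4.png

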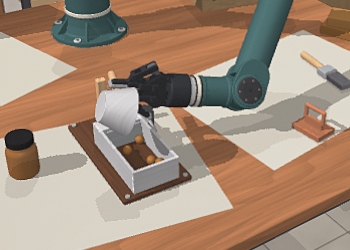

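```bash
python3 - <<'E'
from h import *
np.set_printoptions(precision=3,suppress=True)
yaw=PY-.25; d=np.array([np.cos(yaw),np.sin(yaw),0]); l=np.array([-d[1],d[0],0])
P=lambda z: press(BX,0,z)-.018*l-.085*d
env.movel(hpose(P(.17),yaw,1.95,1,PT,1)[0],None,.05); print(env.current_wrist_force(),env.current_grip_width())
a=get_image("top")[170:330,360:460]; b=get_image("scene")[180:380,150:350]
cv2.imwrite("pics/p5.png",np.hstack([cv2.resize(a,(350,560)),cv2.resize(b,(450,560))])); print(env.current_t())
E
```

```text
[ 0.208 -0.955 -1.59 ] 0.1791063203107235
17.1083
```

View pics/p5.png

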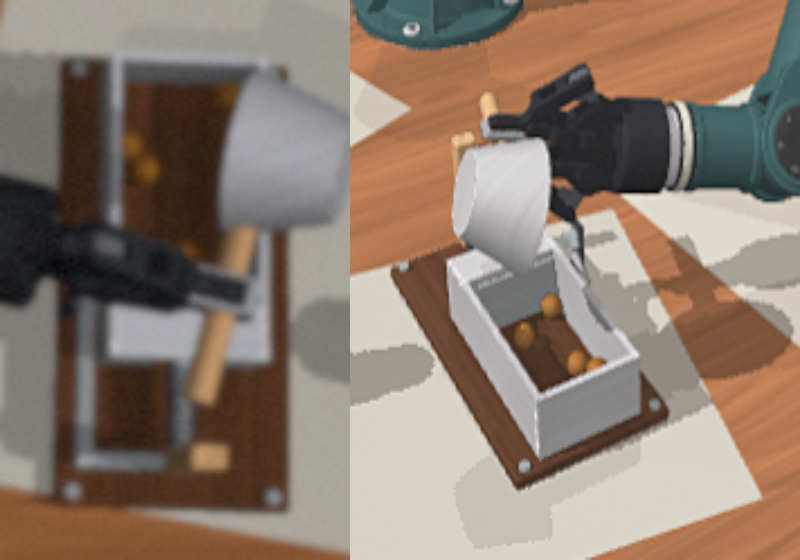

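```bash
python3 - <<'E'
from h import *
np.set_printoptions(precision=3,suppress=True)
yaw=PY-.25; d=np.array([np.cos(yaw),np.sin(yaw),0]); l=np.array([-d[1],d[0],0])
P=lambda z: press(BX,0,z)-.018*l-.085*d
env.movel(*hpose(P(.17),yaw,2.1,1,PT,1),.003); env.sleep(.3)
print(env.current_t(),env.current_wrist_force())
env.movel(*hpose(P(.19),yaw,1.,1,PT,1),.025)
env.movel(*hpose(P(.21),yaw,0,1,PT,1),.03); print(env.current_t())
env.movel(*hpose(G+[.0,0,.11],GY,0,1,PT,1),.2)
env.sleep(.2);print(env.current_t(),env.current_joint_positions(),env.current_grip_width())
t=get_image("top"); s=get_image("scene")
cv2.imwrite("pics/p6.png",np.hstack([cv2.resize(t[170:330,360:460],(350,560),interpolation=2),cv2.resize(t[225:325,210:290],(448,560),interpolation=2)]))
E
```

```text
17.9583 [-0.032  0.448 -1.655]
20.3583
22.7167 [-0.344  0.446 -0.066  2.22  -0.365  0.382  1.278] 0.18195822277464188
```

View pics/p6.png

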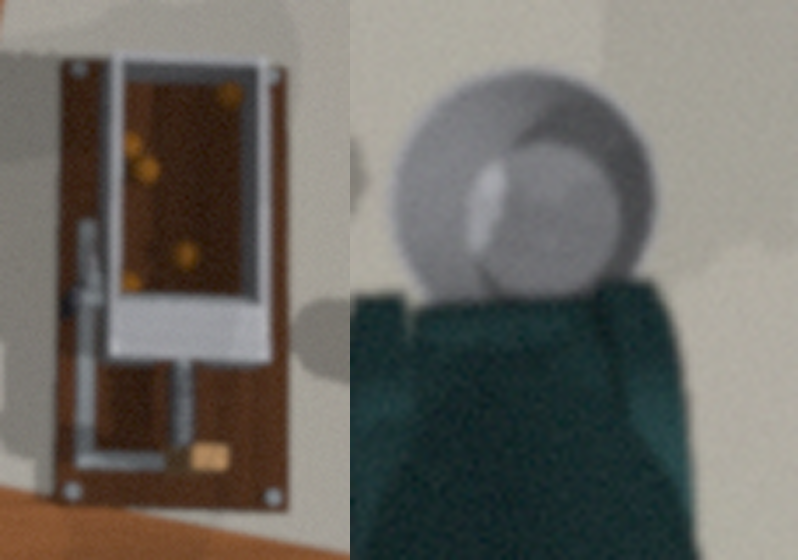

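```bash
python3 - <<'E'
from h import *
np.set_printoptions(precision=3,suppress=True)
a=hpose(G,GY,0,1,PT,1)
env.movel(a[0]+[0,0,.012],None,.12)
print(env.movel(a[0]-[0,0,.004],None,.02,f_stop=4),(env.current_tool_pos()-a[0]),env.current_wrist_force())
claw.command_gripper(.5); env.sleep(.3)
r=rot(a[1]); env.movel(a[0]-.1*r.apply([0,0,1]),None,.12)
claw.command_gripper(.7)
for s in(1,-1):
    q=quat(tool(s*px)); print(s,*[env.solve_ik(press(-.099+dx,0,z),q) for dx,z in((0,.2),(0,.092),(.05,.092))])
print(env.current_joint_positions(),env.current_t())
c=get_image("scene"); cv2.imwrite("pics/s7.png",c[120:320,180:520])
E
```

```text
True [-0.  0.  0.] [-0.01  -0.146  4.445]
1 [-0.123  0.439  0.546  2.132 -0.368  0.661  0.642] [-0.026  0.616  0.432  2.195 -0.598  0.444  0.853] [-0.061  0.66   0.462  2.092 -0.586  0.517  0.804]
-1 [ 1.051  0.604 -1.071  2.085  0.708  0.874  2.673] [ 0.565  0.594 -0.377  2.17   0.485  0.458  2.916] [ 0.547  0.635 -0.392  2.065  0.468  0.527  2.923]
[-0.293  0.461 -0.089  2.246 -0.378  0.35   1.328] 26.35
```

View pics/s7.png

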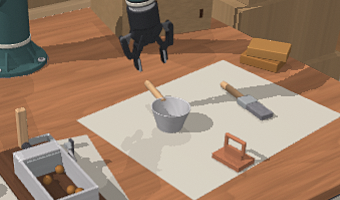

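```bash
python3 - <<'E'
from h import *
np.set_printoptions(precision=4,suppress=True)
q=quat(tool(px))
env.move_to(press(-.099,0,.22),q)
print(env.movel(press(-.099,0,.092),None,.1,f_stop=10),env.current_t())
f0=env.current_wrist_force()
claw.command_gripper(0,20); env.sleep(.2); print(env.current_grip_width()*85,env.current_grasp_force(),env.current_wrist_force()-f0,env.current_tool_pos()-press(-.099,0,.092),env.current_t())
E
```

```text
False 29.2417
15.32360143403323 25.417147278785706 [-3.0382 -0.016   5.2475] [-0.0007  0.0001  0.0003] 29.9
```

```bash
python3 - <<'E'
from h import *
np.set_printoptions(precision=4,suppress=True)
claw.command_gripper(0,60)
p0=env.current_tool_pos(); print(env.current_wrist_force())
for k,dx in enumerate([.01,.02,.03,.036,.040,.043,.045,.047,.049,.051,.053]):
    s=env.movel(press(-.099+dx,0,.092),None,.03,f_stop=30); env.sleep(.15)
    f=env.current_wrist_force()@px
    print(dx,s,(env.current_tool_pos()-p0)@px,f,env.current_wrist_force()[2],env.current_grip_width()*85)
    if f<-20 or s: break
print(env.current_t())
E
```

```text
[-2.2738  0.4014  7.0047]
0.01 False 0.008819680564945443 -4.399446887482005 7.987964475250823 14.902281188037936
0.02 False 0.01733277693433655 -7.5987474045798775 10.951018053193161 15.414031203387975
0.03 False 0.027517351382249193 -6.9080714554705045 11.259720673616966 15.34599329553952
0.036 False 0.03363875279504857 -6.88485740581622 9.925371126987026 14.87186517024418
0.04 False 0.03657993262272771 -8.578168188780591 12.312320698536976 15.083615251827842
0.043 False 0.039345851356739146 -10.22706659045002 12.364265938010206 15.235208133966118
0.045 False 0.041128227518739256 -10.668761591352334 12.438508499927837 15.436366589049616
0.047 False 0.043019043387917386 -10.841767025686593 12.899942218490741 15.203097454863371
0.049 False 0.04485948709886401 -11.213998524099733 13.484461819589981 15.258528753579201
0.051 False 0.04672786332170134 -10.173093583999357 12.929536969873487 15.058953514727799
0.053 False 0.04853254464040832 -11.411752406596092 14.43660277711256 15.135740351189988
35.35
```

```bash
python3 - <<'E'
from h import *
np.set_printoptions(precision=4,suppress=True)
p0=press(-.0997,0,.092)
for dx in [.054,.055,.056,.057,.058,.059,.060]:
    s=env.movel(press(-.099+dx,0,.092),None,.02,f_stop=30); env.sleep(.2)
    f=np.mean([env.current_wrist_force()@px for _ in range(5)])
    x=(env.current_tool_pos()-p0)@px; print(dx,s,x,f,env.current_grip_width()*85)
    if f<-19 or s: break
c=get_image("top"); cv2.imwrite("pics/p8.png",np.hstack([cv2.resize(c[170:330,360:460],(350,560),interpolation=2),cv2.resize(get_image("scene")[210:370,150:275],(437,560),interpolation=2)]))
print(env.current_t())
E
```

```text
0.054 False 0.04947107088363736 -12.044202021116416 15.218032434830947
0.055 False 0.04998128786537053 -11.626214191574867 14.924130256531855
0.056 False 0.04997447523935733 -13.956244548924449 15.200559999914429
0.057 False 0.050004106824280886 -16.3542777235663 14.889391811735187
0.058 False 0.05001273554505122 -17.313226517590522 14.74856277462835
0.059 False 0.05000504793984479 -18.85985571115985 15.333901218172754
0.06 False 0.0500252428463331 -21.06525986454893 14.987238251060132
38.6
```

View pics/p8.png

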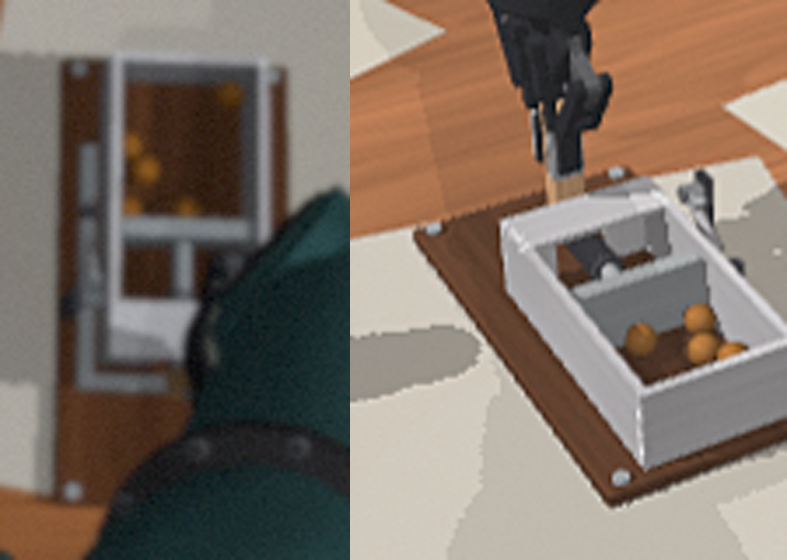

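```bash
python3 - <<'E'
from h import *
env.movel(press(-.099+.053,0,.092),None,.02); env.sleep(1)
print((env.current_tool_pos()-press(-.0997,0,.092))@px,env.current_wrist_force(),env.current_grip_width()*85,env.current_t())
x=(env.current_tool_pos()-press(-.0997,0,.092))@px
if x>.0465: finish_job(); print("done")
E
```

```text
0.048048099201297656 [-12.34887003   1.50769087  13.5302624 ] 15.381532528559296 40.1
the job is handed in; nothing more can be done
done
```

The job is handed in at 40.1 s: all five wax balls are in the press box, the dipper stands upright where it started, and the gripper is still holding the ram at about 48 mm of its 50 mm travel. While tipping the dipper, the wrist force rose briefly to about 14 N, probably the gripper touching the press; I raised the gripper and nothing was seen to move.

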